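# Turn a row of hose fittings round from the goods-in rack to the issue rack

## Task

Move the four hose fittings from the wooden rack to the grey steel rack in reverse order, so that the one now nearest the robot stands farthest from it, the farthest stands nearest, and the two between likewise change over. Stand each one upright in the middle of its own bay, setting it down without dropping it or tipping it over.

Things in the scene. Friction and masses are not known exactly. Their poses are not given: they have to be found in the camera images.
- barb_mid (a point): Brass hose tail, the tallest and slimmest fitting: 74 mm high, round foot 44 mm across and 12 mm high, above it a ribbed shank gripped like a 31 mm cylinder. Point given: on its upright axis, half-way up; own z up, own x along the row it starts in (within 0.2 rad). Loose. 0.3 kg.
- hex_mid (a point): Brass hex nipple: 58 mm high, hexagon 40 mm across flats (46 over corners) up to 36 mm from the foot, 30 mm threaded neck above. Two flats face its own +y and -y. Point given: on its upright axis, half-way up; own z up, own x along the row it starts in (within 0.2 rad). Loose. 0.34 kg.
- cam_mid (a point): Aluminium lever coupling: 62 mm high cylinder 40 mm across, with a flat steel lever arm 14 mm wide folded down at its own +x and -x sides (51 mm over the arms); the +y and -y sides are bare. Point given: on its upright axis, half-way up; own z up, own x along the row it starts in (within 0.2 rad). Loose. 0.28 kg.
- reducer_mid (a point): Steel reducer, the shortest and stoutest fitting: 52 mm high, round, 46 mm across up to 32 mm from its foot, then a 31 mm neck. Point given: on its upright axis, half-way up; own z up, own x along the row it starts in (within 0.2 rad). Loose. 0.36 kg.
- wood_rack: Wooden rack, fixed, left or right of the robot's centre line; the fittings start in it, one in each bay, in any order, feet 13 mm above the bench. 296 x 100 x 10 mm board. Origin: centre of underside, on the bench; x along the row, away from the robot, y to the left. Bay centres at x = -105 (nearest the robot), -35, 35, 105 mm, y = 0. Strips 5 mm thick, 12 mm high part the bays.
- steel_rack: Grey steel rack, fixed, on the other side; empty at the start. 296 x 100 x 10 mm board. Origin: centre of underside, on the bench; x along the row, away from the robot, y to the left. Bay centres at x = -105 (nearest the robot), -35, 35, 105 mm, y = 0. Strips 4 mm thick, 16 mm high above the board part the bays: 66 mm free along x, open in y. Fittings stand on the board, 10 mm above the bench.
- seat_barb: Black rubber pad 58 x 74 x 3 mm, fixed in one bay of the wooden rack: the brass hose tail stands on it at the start. Origin: centre of its underside, on the rack's board. It stays, and so shows in which bay that fitting began.
- seat_hex: Black rubber pad 58 x 74 x 3 mm, fixed in one bay of the wooden rack: the hex nipple stands on it at the start. Origin: centre of its underside, on the rack's board. It stays, and so shows in which bay that fitting began.
- seat_cam: Black rubber pad 58 x 74 x 3 mm, fixed in one bay of the wooden rack: the lever coupling stands on it at the start. Origin: centre of its underside, on the rack's board. It stays, and so shows in which bay that fitting began.
- seat_reducer: Black rubber pad 58 x 74 x 3 mm, fixed in one bay of the wooden rack: the steel reducer stands on it at the start. Origin: centre of its underside, on the rack's board. It stays, and so shows in which bay that fitting began.
Mind the look-alikes: they are no part of the job. Leave any red look-alike of the part that bears hex_mid alone. What is shaped like the part that bears barb_mid but blue is not meant.

How it is judged:
By the outcome, as a careful person would: the job done as asked, in the order asked, and still so for the second after the job is handed in, with the robot touching nothing.
It also fails if it takes over 112 s, if anything falls off the work surface, if the arm or the gripper's body presses on something with over 40 N, if the wrist force passes 120 N, or if a joint passes its speed limit or range.

## Robot

A 6-joint arm with a two-finger parallel gripper is mounted at the origin on the work surface. World frame = base frame: x ahead of the robot, y to its left, z up, the work surface at z = 0. Lengths are in m, angles in rad, forces in N, time in s.
With the tool pointing down it reaches from about 0.425 to 0.95 m from the base axis. Payload 3.5 kg.
Tool frame: the origin (TCP) lies at the very end of the fingers, on their centre line; the grasp point (between the pads) lies 19 mm behind it (ctrl.grip_point_offset is the distance from the TCP to the grasp point, in m); z points along the fingers, y is the line along which they close (so a half turn about z gives the same grasp; the last joint's range is limited). The gripper opens to 85 mm and grips with 20 to 120 N. Pads are 22 mm wide; open, the fingers measure 114 mm over their backs; the gripper's body (76 mm by 85 mm) begins 54 mm behind the grasp point. The pads swing forward as they close: fully open they stand 13 mm farther back than shut.
Start: joints at [1.009, 0.286, 1.577, -0, 1.279, -0.15], TCP at [0.27, 0.619, 0.231] pointing down, gripper open.
Joint ranges: [-2.77, 2.77], [-0.9, 2.22], [0.21, 2.48], [-1.53, 4.67], [0.24, 2.81], [-2.84, 2.84]. Speed limits (rad/s): [2.79, 2.79, 3.14, 3.14, 3.14, 3.14].

## Interface

Orientations are given as a unit quaternion [x, y, z, w].
In Python, from plant import ctrl gives the robot as it stands. The module is installed in compiled form; this text tells all that it offers.
- The arm moves only by the shell command python3 -m pendant 'ROWS' [OPENING] [FORCE]. ROWS is JSON, a list of rows, each an object of numbers: "dx", "dy", "dz": the shift along the tool's x, y, z in cm; "twist": the turn about the tool's z in degrees. A call has 1 to 10 rows; each row is the pose to reach, as a shift and turn from the pose commanded when the call began, along the tool's axes at that moment; what a row does not reach only later rows make up. A row lasts 1/8 s, in which the tool goes at most 62.5 mm and 10.7 degrees, less where a joint would pass 70% of its speed; a pose out of reach is approached as far as the arm can. A call with a gripper value outside its range is refused whole. OPENING is the opening in per cent of the stroke, from 0 (shut) to 100 (fully open), set as the call begins (- or left out, the last holds). The fingers move at their own pace and stop on an object; FORCE is the grip in N (left out, the last holds). Time passes only in rows, so rows that repeat a pose let the fingers close. It gives the time, the measured TCP pose, the force, the opening and the grip force at its end, in the units of the state.
- ctrl.get_state(): the state, without advancing time (a new reading comes with each control period).
- ctrl.read_camera(name): name is "scene" or "top"; returns a dict with "img" (400x640x3 uint8, red, green, blue), "depth" (400x640 float32, m along the optical axis (not along the pixel's ray), 0 where there is no reading), "camera_matrix" (3x3 intrinsics, pixels), "xyz" and "rotation" of the camera in the world. Camera axes: x right, y up, looking along -z (the intrinsics and any distortion apply to the point x, -y, -z); pixel columns grow to the right and rows downward; lengths in m; the calibration is good to about 2 mm. A picture is of the moment at which its call begins.
- ctrl.sign_off(): hands the job in; it is judged then, once.
The state is a dict: "time": time; "qpos": joint angles; "dq": joint speeds; "joint_efforts": joint torques, N m; "eef_pos": TCP position; "tcp_rot": TCP orientation; "contact_force": force on the tool from outside, world axes, zero at the start; "wrist_torque": the same for the moment, N m; "opening": opening from 0.0 (shut) to 1.0 (fully open); "finger_force": force on a finger pad.
Only numpy, scipy, OpenCV 4.12 (cv2) and the standard library are available. Lean on these libraries where they do the work, as an engineer would, in place of code of your own. Each camera call takes 0.05 s, during which the arm holds its last target. There are 200 camera calls.

## Working session

There is one attempt and no reset: what is moved stays moved. The work goes in short steps, Python scripts to look and compute and a shell command to move; the robot and the scene stay as the last step left them, time stands still between calls to the robot, and variables do not carry over. Pictures are saved under pics/ and viewed, at most 14 in all, crops included, and the job is handed in when it is done.

```bash
mkdir -p pics
cat > h.py <<'E'
import numpy as np, cv2, pickle
from plant import ctrl
def snap(n):
    c=ctrl.read_camera(n); pickle.dump(c,open(f'{n}.pkl','wb'))
    return c
def load(n): return pickle.load(open(f'{n}.pkl','rb'))
def ray(c,u,v):
    K=np.array(c['camera_matrix']); d=np.linalg.inv(K)@[u,v,1]
    R=np.array(c['rotation']); R=R if R.shape==(3,3) else None
    return np.array(c['xyz']), R@np.array([d[0],-d[1],-d[2]+0.0])
def onplane(c,u,v,z):
    o,d=ray(c,u,v); return o+d*(z-o[2])/d[2]
def cloud(c):
    K=np.array(c['camera_matrix']); v,u=np.mgrid[:400,:640]; D=c['depth']
    P=np.stack([(u-K[0,2])/K[0,0]*D,-(v-K[1,2])/K[1,1]*D,-D],-1)
    return P@np.array(c['rotation']).T+np.array(c['xyz'])
E
python3 - <<'E'
from h import *
for n in('top','scene'):
    c=snap(n); cv2.imwrite(f'pics/{n}0.png',c['img'][...,::-1]); print(n,c['camera_matrix'],c['xyz'],c['rotation'],c.keys())
print(ctrl.get_state(),ctrl.grip_point_offset)
E
```

```text
top [[484.46194445   0.         313.84643329]
 [  0.         484.46194445 207.13393941]
 [  0.           0.           1.        ]] [0.32400806 0.03207414 1.13887981] [ 0.08945474 -0.08238433 -0.65391338  0.74673152] dict_keys(['img', 'depth', 'camera_matrix', 'xyz', 'rotation'])
scene [[387.61395783   0.         318.94736259]
 [  0.         387.61395783 204.44535656]
 [  0.           0.           1.        ]] [ 1.21715437 -0.16320917  0.49883918] [0.38868844 0.27082742 0.52317012 0.7084256 ] dict_keys(['img', 'depth', 'camera_matrix', 'xyz', 'rotation'])
{'time': 0.1, 'qpos': array([ 1.00898982e+00,  2.87120770e-01,  1.57801425e+00, -1.02510197e-05,
        1.27858687e+00, -1.50009745e-01]), 'dq': array([ 0.00082421, -0.0024836 , -0.00288264, -0.00021737, -0.00045948,
       -0.00015275]), 'joint_efforts': array([ 3.25172141e-04, -4.07292652e+01, -2.93699992e+01, -9.92251717e-05,
        3.36793251e-03, -2.95069526e-06]), 'eef_pos': array([0.26983993, 0.61808086, 0.23006521]), 'tcp_rot': array([ 2.04445079e-01,  9.78877457e-01, -9.99606398e-04, -3.66357363e-04]), 'contact_force': array([-0.23424987,  0.35223456,  1.25114108]), 'wrist_torque': array([ 0.00159252, -0.04348017, -0.00954803]), 'finger_force': 0.0, 'opening': 1.0002138071476734} 0.0187
```

View pics/top0.png

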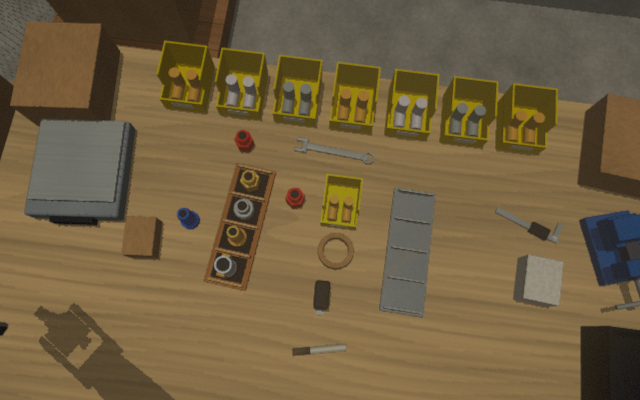

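View pics/scene0.png

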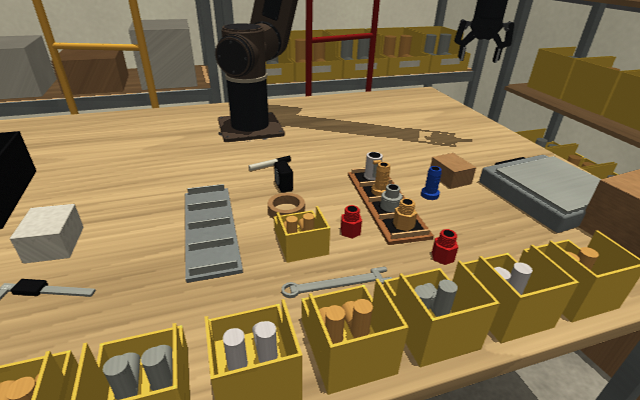

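```bash
sed -i "s/    R=np.array(c\['rotation'\]); .*/    R=Rm(c)/; s/np.array(c\['rotation'\]).T/Rm(c).T/" h.py
cat >> h.py <<'E'
from scipy.spatial.transform import Rotation
def Rm(c): return Rotation.from_quat(c['rotation']).as_matrix()
E
python3 - <<'E'
from h import *
t=load('top');s=load('scene')
a=cv2.resize(t['img'][155:295,165:305],(560,560),interpolation=cv2.INTER_CUBIC)
cv2.imwrite('pics/crop_t.png',a[...,::-1])
cv2.imwrite('pics/crop_s.png',cv2.resize(s['img'][140:270,330:470],(560,520),interpolation=cv2.INTER_CUBIC)[...,::-1])
P=cloud(t)
# tops
for (u,v) in [(226,265),(236,235),(243,208),(250,180),(187,217),(294,197),(243,140)]:
    w=P[v-14:v+15,u-14:u+15].reshape(-1,3); z=w[:,2]; zt=np.percentile(z,98); q=w[z>zt-.006]
    print((u,v),zt,q.mean(0).round(4),np.ptp(q[:,:2],axis=0))
# racks: points by heights
for name,(u0,u1,v0,v1) in dict(wood=(200,280,160,292),steel=(375,440,182,320)).items():
    m=np.zeros((400,640),bool); m[v0:v1,u0:u1]=1
    m&=(P[...,2]>.006)&(P[...,2]<.035)
    n,l,st,_=cv2.connectedComponentsWithStats(m.astype(np.uint8)); m=l==1+st[1:,4].argmax()
    r=cv2.minAreaRect(P[m][:,:2].astype(np.float32)*1000); print(name,m.sum(),r,np.percentile(P[m][:,2],[10,50,90,99]))
E
```

```text
(226, 265) 0.07734860916363698 [0.4307 0.2406 0.0831] [0.13182864 0.22946998]
(236, 235) 0.08902131063566097 [0.5019 0.2282 0.1031] [0.19428977 0.21366363]
(243, 208) 0.0673662425280787 [0.5574 0.2149 0.1221] [0.2612943  0.20789083]
(250, 180) 0.07268774443952775 [0.6263 0.2126 0.1183] [0.33211952 0.20543691]
(187, 217) 0.07566913954243229 [0.5244 0.3388 0.1179] [0.22239438 0.33314796]
(294, 197) 0.0600559609355227 [0.6099 0.1088 0.0808] [0.30822617 0.09258113]
(243, 140) 0.059545078507404106 [0.7283 0.2472 0.0935] [0.4333013  0.23699671]
wood 3833 ((536.9891967773438, 230.4254150390625), (102.0032958984375, 298.1129150390625), 84.97683715820312) [0.00800386 0.01167126 0.0212184  0.02927026]
steel 4980 ((529.73388671875, -169.85269165039062), (101.61905670166016, 296.1041564941406), 88.72032165527344) [0.00724634 0.00970496 0.01449022 0.02733612]
```

View pics/crop_t.png

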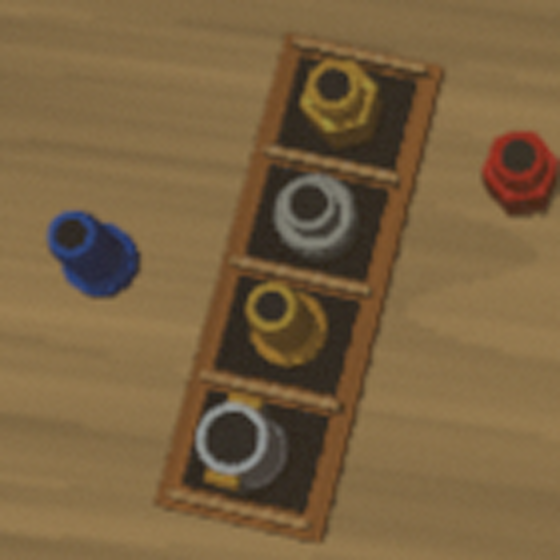

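View pics/crop_s.png

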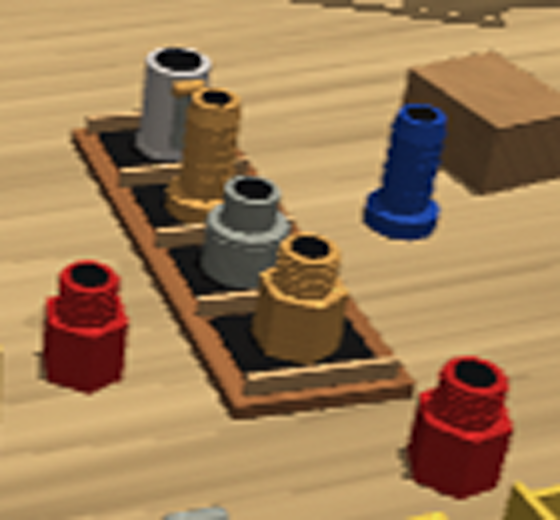

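Order from the robot outwards: lever coupling (226,266), hose tail (236,236), reducer (243,208), hex nipple (250,180). The heights match. The look-alikes are the red hexes at (294,197) and (243,140) and the blue hose tail at (187,217); I leave those alone. Next I triangulate the axes from the bore centres in both views.

```bash
cat >> h.py <<'E'
def tri(a,b):
    (o1,d1),(o2,d2)=a,b; A=np.stack([d1,-d2],1); k=np.linalg.lstsq(A,o2-o1,rcond=None)[0]
    p,q=o1+k[0]*d1,o2+k[1]*d2; return (p+q)/2,np.linalg.norm(p-q)
def go(x,y,z,yaw):
    "shift for target TCP, tool y axis at angle yaw (deg, world)"
    s=ctrl.get_state(); R=Rotation.from_quat(s['tcp_rot']).as_matrix()
    d=R.T@(np.array([x,y,z])-s['eef_pos'])*100
    cur=np.degrees(np.arctan2(R[1,1],R[0,1])); t=-(yaw-cur); t=(t+90)%180-90
    print('dxyz cm',d.round(2),'twist',round(t,1),'pos',s['eef_pos'].round(4),'t',s['time'],'open',s['opening'])
E
python3 - <<'E'
from h import *
t=load('top');s=load('scene')
T=dict(cam=(233,438),barb=(271,304),reducer=(309,201),hex=(333,84))
S=dict(cam=(180,60),barb=(216,97),reducer=(254,188),hex=(309,245))
H=dict(cam=.075,barb=.087,reducer=.065,hex=.071)
pts={}
for i,k in enumerate(T):
    tu=165+(T[k][0]+.5)/4-.5,155+(T[k][1]+.5)/4-.5; su=330+(S[k][0]+.5)/4-.5,140+(S[k][1]+.5)/4-.5
    p,e=tri(ray(t,*tu),ray(s,*su)); print(k,p.round(4),e.round(4),'plane top',onplane(t,*tu,H[k])[:2].round(4),'scene',onplane(s,*su,H[k])[:2].round(4))
def bays(c,yaw): 
    u=np.array([np.cos(np.radians(yaw)),np.sin(np.radians(yaw))]); return [(np.array(c)+u*b).round(4) for b in(-.105,-.035,.035,.105)]
print('wood',bays((.537,.2304),-5.02)); print('steel',bays((.5297,-.1699),-1.28))
P=cloud(s); m=np.zeros((400,640),bool); m[180:285,178:246]=1; m&=(P[...,2]>.006)&(P[...,2]<.035)
n,l,st,_=cv2.connectedComponentsWithStats(m.astype(np.uint8)); m=l==1+st[1:,4].argmax()
print('steel scene',cv2.minAreaRect(P[m][:,:2].astype(np.float32)*1000))
P=cloud(t);w=P[175:230,320:365,2];print('box h',np.percentile(w,[50,95,99]))
go(.4307,.24,.2,85)
E
```

```text
cam [0.4333 0.2428 0.0748] 0.0026 plane top [0.4328 0.2415] scene [0.4335 0.244 ]
barb [0.5072 0.2313 0.088 ] 0.0002 plane top [0.5073 0.2314] scene [0.5055 0.2324]
reducer [0.5731 0.2248 0.0659] 0.0012 plane top [0.5731 0.2244] scene [0.5718 0.2262]
hex [0.6418 0.2209 0.0722] 0.0001 plane top [0.6422 0.2212] scene [0.6401 0.222 ]
wood [array([0.4324, 0.2396]), array([0.5021, 0.2335]), array([0.5719, 0.2273]), array([0.6416, 0.2212])]
steel [array([ 0.4247, -0.1676]), array([ 0.4947, -0.1691]), array([ 0.5647, -0.1707]), array([ 0.6347, -0.1722])]
steel scene ((533.1400146484375, -172.08837890625), (100.176513671875, 298.0042724609375), 88.54960632324219)
box h [0.00593748 0.06358523 0.06710239]
dxyz cm [-29.88 -28.2    3.06] twist -18.6 pos [0.2698 0.6181 0.2301] t 0.1 open 1.0002138071476734
```

```bash
python3 -m pendant '[{"dx":-4,"dy":-4,"dz":0.4,"twist":-3},{"dx":-8,"dy":-8,"dz":0.8,"twist":-6},{"dx":-12,"dy":-11.5,"dz":1.2,"twist":-9},{"dx":-16,"dy":-15,"dz":1.6,"twist":-12},{"dx":-20,"dy":-19,"dz":2,"twist":-15},{"dx":-24,"dy":-22.5,"dz":2.4,"twist":-18},{"dx":-28,"dy":-26.5,"dz":2.8,"twist":-18.6},{"dx":-29.8,"dy":-28.1,"dz":3,"twist":-18.6},{"dx":-29.8,"dy":-28.1,"dz":3,"twist":-18.6},{"dx":-29.8,"dy":-28.1,"dz":3,"twist":-18.6}]' 100 60; python3 -c "
from h import *
go(.4330,.2425,.026,85)"
```

```text
time: 1.35
eef_pos: [0.4304, 0.2422, 0.2011]
tcp_rot: [0.044, 0.999, 0.0, -0.0]
contact_force: [-0.7, -1.0, -0.0]
opening: 1.001
finger_force: 0.0
dxyz cm [-0.27  0.05 17.51] twist 0.0 pos [0.4304 0.2422 0.2011] t 1.35 open 1.001401501228731
```

```bash
python3 -m pendant '[{"dx":-0.27,"dz":4},{"dx":-0.27,"dz":8},{"dx":-0.27,"dz":12},{"dx":-0.27,"dz":15},{"dx":-0.27,"dz":17},{"dx":-0.27,"dz":17.5},{"dx":-0.27,"dz":17.5}]'; python3 -m pendant '[{},{},{},{},{},{}]' 0 60
```

```text
$[0]: bad value
$[0]: bad value
```

```bash
python3 -m pendant '[{"dx":-0.27,"dy":0,"dz":4,"twist":0},{"dx":-0.27,"dy":0,"dz":8,"twist":0},{"dx":-0.27,"dy":0,"dz":12,"twist":0},{"dx":-0.27,"dy":0,"dz":15,"twist":0},{"dx":-0.27,"dy":0,"dz":17,"twist":0},{"dx":-0.27,"dy":0,"dz":17.5,"twist":0},{"dx":-0.27,"dy":0,"dz":17.5,"twist":0}]' && python3 -m pendant '[{"dx":0,"dy":0,"dz":0,"twist":0},{"dx":0,"dy":0,"dz":0,"twist":0},{"dx":0,"dy":0,"dz":0,"twist":0},{"dx":0,"dy":0,"dz":0,"twist":0},{"dx":0,"dy":0,"dz":0,"twist":0},{"dx":0,"dy":0,"dz":0,"twist":0}]' 0 60
```

```text
time: 2.22
eef_pos: [0.4334, 0.2423, 0.0266]
tcp_rot: [0.043, 0.999, 0.0, 0.0]
contact_force: [-0.1, 0.4, -0.1]
opening: 1.0
finger_force: 0.0
time: 2.98
eef_pos: [0.4343, 0.242, 0.0274]
tcp_rot: [0.044, 0.999, 0.0, 0.001]
contact_force: [-0.8, 0.6, 6.4]
opening: 0.455
finger_force: 60.4
```

```bash
python3 -m pendant '[{"dx":0,"dy":0,"dz":-1,"twist":0},{"dx":0,"dy":0,"dz":-4,"twist":0},{"dx":0,"dy":0,"dz":-8,"twist":0},{"dx":0,"dy":0,"dz":-12,"twist":0},{"dx":0,"dy":0,"dz":-14,"twist":0},{"dx":0,"dy":0,"dz":-14,"twist":0},{"dx":0,"dy":0,"dz":-14,"twist":0}]'; python3 -c "
from h import *
go(.6360,-.1735,.0245,88.65)"
```

```text
time: 3.85
eef_pos: [0.4321, 0.241, 0.1645]
tcp_rot: [0.044, 0.999, -0.001, -0.002]
contact_force: [0.0, -0.8, -3.0]
opening: 0.453
finger_force: 60.8
dxyz cm [-23.96 -39.5   13.98] twist -3.6 pos [0.4321 0.241  0.1645] t 3.85 open 0.45346556610986716
```

```bash
python3 -m pendant '[{"dx":-1.5,"dy":-2.5,"dz":0,"twist":-0.5},{"dx":-4,"dy":-6.5,"dz":0,"twist":-1},{"dx":-7,"dy":-11.5,"dz":0,"twist":-2},{"dx":-10,"dy":-16.5,"dz":0,"twist":-3},{"dx":-13,"dy":-21.5,"dz":0,"twist":-3.6},{"dx":-16,"dy":-26.5,"dz":0,"twist":-3.6},{"dx":-19,"dy":-31.5,"dz":0,"twist":-3.6},{"dx":-22,"dy":-36,"dz":0,"twist":-3.6},{"dx":-23.5,"dy":-38.8,"dz":0,"twist":-3.6},{"dx":-24,"dy":-39.5,"dz":0,"twist":-3.6}]' >/dev/null; python3 -m pendant '[{"dx":0,"dy":0,"dz":0,"twist":0},{"dx":0,"dy":0,"dz":4,"twist":0},{"dx":0,"dy":0,"dz":8,"twist":0},{"dx":0,"dy":0,"dz":8,"twist":0},{"dx":0,"dy":0,"dz":8,"twist":0}]'; python3 -c "
from h import *
go(.6360,-.1735,.0245,88.65)
c=snap('scene');cv2.imwrite('pics/s1.png',c['img'][120:320,100:420][...,::-1])"
```

```text
time: 5.72
eef_pos: [0.6388, -0.1722, 0.0877]
tcp_rot: [0.012, 1.0, -0.0, 0.001]
contact_force: [0.3, -0.6, -2.3]
opening: 0.451
finger_force: 61.0
dxyz cm [ 0.28 -0.13  6.32] twist 0.0 pos [ 0.6388 -0.1722  0.0877] t 5.725 open 0.4513453034064596
```

View pics/s1.png

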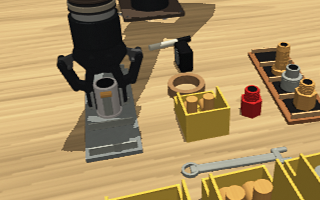

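The coupling hangs upright between the fingers (crop px 104,95), above the far bay. I lower it now.

```bash
python3 -m pendant '[{"dx":0.28,"dy":-0.13,"dz":2,"twist":0},{"dx":0.28,"dy":-0.13,"dz":4,"twist":0},{"dx":0.28,"dy":-0.13,"dz":5.2,"twist":0},{"dx":0.28,"dy":-0.13,"dz":5.8,"twist":0},{"dx":0.28,"dy":-0.13,"dz":6.1,"twist":0},{"dx":0.28,"dy":-0.13,"dz":6.3,"twist":0},{"dx":0.28,"dy":-0.13,"dz":6.3,"twist":0}]'
```

```text
time: 6.65
eef_pos: [0.6357, -0.1742, 0.0244]
tcp_rot: [0.012, 1.0, -0.0, 0.0]
contact_force: [-2.0, 0.2, 1.7]
opening: 0.457
finger_force: 61.4
```

```bash
python3 -m pendant '[{"dx":0,"dy":0,"dz":0,"twist":0},{"dx":0,"dy":0,"dz":0,"twist":0},{"dx":0,"dy":0,"dz":0,"twist":0},{"dx":0,"dy":0,"dz":0,"twist":0},{"dx":0,"dy":0,"dz":-2,"twist":0},{"dx":0,"dy":0,"dz":-6,"twist":0},{"dx":0,"dy":0,"dz":-11,"twist":0},{"dx":0,"dy":0,"dz":-16,"twist":0},{"dx":0,"dy":0,"dz":-16,"twist":0},{"dx":0,"dy":0,"dz":-16,"twist":0}]' 100; python3 -c "
from h import *
go(.5065,.2316,.036,85)"
```

```text
time: 7.9
eef_pos: [0.6353, -0.174, 0.1842]
tcp_rot: [0.012, 1.0, -0.0, 0.0]
contact_force: [-0.1, -0.7, -0.5]
opening: 1.001
finger_force: 0.0
dxyz cm [13.87 40.24 14.79] twist 3.6 pos [ 0.6353 -0.174   0.1842] t 7.9 open 1.0014435290828791
```

```bash
python3 -m pendant '[{"dx":1.8,"dy":5.2,"dz":0,"twist":1},{"dx":3.6,"dy":10.4,"dz":0,"twist":2},{"dx":5.4,"dy":15.6,"dz":0,"twist":3},{"dx":7.2,"dy":20.8,"dz":0,"twist":3.6},{"dx":9,"dy":26,"dz":0,"twist":3.6},{"dx":10.8,"dy":31.2,"dz":0,"twist":3.6},{"dx":12.6,"dy":36.4,"dz":0,"twist":3.6},{"dx":13.87,"dy":40.24,"dz":0,"twist":3.6},{"dx":13.87,"dy":40.24,"dz":0,"twist":3.6},{"dx":13.87,"dy":40.24,"dz":0,"twist":3.6}]'; python3 -c "
from h import *
go(.5065,.2316,.036,85)
t=snap('top');cv2.imwrite('pics/t2.png',cv2.resize(t['img'][175:325,365:455],None,fx=4,fy=4)[...,::-1])"
```

```text
time: 9.15
eef_pos: [0.5058, 0.2311, 0.182]
tcp_rot: [0.043, 0.999, -0.001, -0.001]
contact_force: [0.4, 0.2, 0.9]
opening: 1.003
finger_force: 0.0
dxyz cm [-0.1   0.08 14.6 ] twist 0.0 pos [0.5058 0.2311 0.182 ] t 9.15 open 1.00260206355257
```

View pics/t2.png

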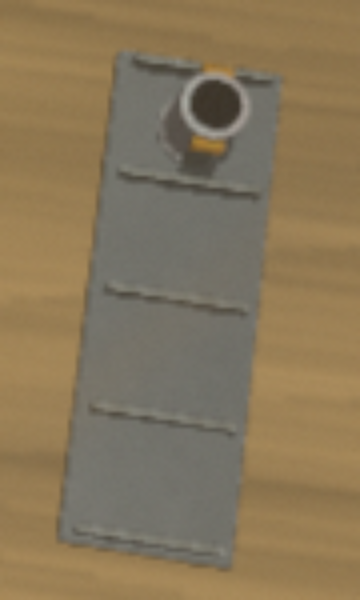

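The coupling stands upright in the far bay, bore at crop (215,105). I check its position against the strips while going down on the hose tail.

```bash
python3 -c "
from h import *
t=load('top')
f=lambda x,y,z:onplane(t,365+(x+.5)/4-.5,175+(y+.5)/4-.5,z)[:2].round(4)
print('cam',f(215,105,.072))
for a,b in [((135,63),(270,80)),((122,173),(258,193)),((107,287),(246,310)),((92,404),(235,430)),((75,531),(225,553))]: print(f(*a,.026),f(*b,.026),(f(*a,.026)+f(*b,.026))/2)"
python3 -m pendant '[{"dx":-0.1,"dy":0.08,"dz":4,"twist":0},{"dx":-0.1,"dy":0.08,"dz":8,"twist":0},{"dx":-0.1,"dy":0.08,"dz":12,"twist":0},{"dx":-0.1,"dy":0.08,"dz":14,"twist":0},{"dx":-0.1,"dy":0.08,"dz":14.6,"twist":0},{"dx":-0.1,"dy":0.08,"dz":14.6,"twist":0}]' && python3 -m pendant '[{"dx":0,"dy":0,"dz":0,"twist":0},{"dx":0,"dy":0,"dz":0,"twist":0},{"dx":0,"dy":0,"dz":0,"twist":0},{"dx":0,"dy":0,"dz":0,"twist":0},{"dx":0,"dy":0,"dz":0,"twist":0},{"dx":0,"dy":0,"dz":0,"twist":0},{"dx":0,"dy":0,"dz":0,"twist":0}]' 0 60
```

```text
cam [ 0.6341 -0.1738]
[ 0.667  -0.1331] [ 0.6672 -0.214 ] [ 0.6671  -0.17355]
[ 0.5988 -0.1316] [ 0.5974 -0.212 ] [ 0.5981 -0.1718]
[ 0.5301 -0.1291] [ 0.5273 -0.2102] [ 0.5287  -0.16965]
[ 0.4615 -0.1269] [ 0.4576 -0.2092] [ 0.45955 -0.16805]
[ 0.3893 -0.1241] [ 0.3884 -0.2089] [ 0.38885 -0.1665 ]
time: 9.95
eef_pos: [0.508, 0.2315, 0.0374]
tcp_rot: [0.044, 0.999, -0.0, -0.0]
contact_force: [0.2, -0.1, -0.3]
opening: 0.994
finger_force: 0.0
time: 10.82
eef_pos: [0.5082, 0.2323, 0.0383]
tcp_rot: [0.043, 0.999, 0.0, 0.001]
contact_force: [-0.9, -2.6, 5.7]
opening: 0.346
finger_force: 59.4
```

```bash
python3 -m pendant '[{"dx":0,"dy":0,"dz":-1,"twist":0},{"dx":0,"dy":0,"dz":-4,"twist":0},{"dx":0,"dy":0,"dz":-8,"twist":0},{"dx":0,"dy":0,"dz":-12,"twist":0},{"dx":0,"dy":0,"dz":-14,"twist":0},{"dx":0,"dy":0,"dz":-14,"twist":0},{"dx":0,"dy":0,"dz":-14,"twist":0}]'; python3 -c "
from h import *
go(.564,-.1712,.0352,88.65)"
```

```text
time: 11.7
eef_pos: [0.5062, 0.2321, 0.1753]
tcp_rot: [0.044, 0.999, -0.0, -0.002]
contact_force: [-0.9, -0.2, -4.0]
opening: 0.349
finger_force: 59.6
dxyz cm [ -9.31 -39.66  14.02] twist -3.6 pos [0.5062 0.2321 0.1753] t 11.7 open 0.3491743730515366
```

```bash
python3 -m pendant '[{"dx":-0.5,"dy":-2,"dz":0,"twist":-0.5},{"dx":-1.5,"dy":-6.5,"dz":0,"twist":-1},{"dx":-2.7,"dy":-11.5,"dz":0,"twist":-2},{"dx":-3.9,"dy":-16.5,"dz":0,"twist":-3},{"dx":-5.1,"dy":-21.5,"dz":0,"twist":-3.6},{"dx":-6.2,"dy":-26.5,"dz":0,"twist":-3.6},{"dx":-7.4,"dy":-31.5,"dz":0,"twist":-3.6},{"dx":-8.5,"dy":-36,"dz":0,"twist":-3.6},{"dx":-9.1,"dy":-38.8,"dz":0,"twist":-3.6},{"dx":-9.3,"dy":-39.65,"dz":0,"twist":-3.6}]' >/dev/null; python3 -m pendant '[{"dx":0,"dy":0,"dz":0,"twist":0},{"dx":0,"dy":0,"dz":4,"twist":0},{"dx":0,"dy":0,"dz":8,"twist":0},{"dx":0,"dy":0,"dz":8,"twist":0},{"dx":0,"dy":0,"dz":8,"twist":0}]'; python3 -c "
from h import *
go(.564,-.1712,.0352,88.65)"
```

```text
time: 13.58
eef_pos: [0.5665, -0.1702, 0.0986]
tcp_rot: [0.012, 1.0, -0.0, 0.001]
contact_force: [0.5, -0.9, -3.4]
opening: 0.346
finger_force: 59.8
dxyz cm [ 0.26 -0.1   6.34] twist 0.0 pos [ 0.5665 -0.1702  0.0986] t 13.575 open 0.3460703141972007
```

```bash
python3 -m pendant '[{"dx":0.2,"dy":-0.1,"dz":2,"twist":0},{"dx":0.2,"dy":-0.1,"dz":4,"twist":0},{"dx":0.2,"dy":-0.1,"dz":5.2,"twist":0},{"dx":0.2,"dy":-0.1,"dz":5.8,"twist":0},{"dx":0.2,"dy":-0.1,"dz":6.1,"twist":0},{"dx":0.2,"dy":-0.1,"dz":6.3,"twist":0},{"dx":0.2,"dy":-0.1,"dz":6.3,"twist":0}]'
```

```text
time: 14.45
eef_pos: [0.564, -0.172, 0.0353]
tcp_rot: [0.012, 1.0, -0.0, 0.0]
contact_force: [-2.4, 0.2, 1.6]
opening: 0.348
finger_force: 60.3
```

In contact; I release, lift and go to the reducer.

```bash
python3 -m pendant '[{"dx":0,"dy":0,"dz":0,"twist":0},{"dx":0,"dy":0,"dz":0,"twist":0},{"dx":0,"dy":0,"dz":0,"twist":0},{"dx":0,"dy":0,"dz":0,"twist":0},{"dx":0,"dy":0,"dz":-2,"twist":0},{"dx":0,"dy":0,"dz":-6,"twist":0},{"dx":0,"dy":0,"dz":-11,"twist":0},{"dx":0,"dy":0,"dz":-15,"twist":0},{"dx":0,"dy":0,"dz":-15,"twist":0},{"dx":0,"dy":0,"dz":-15,"twist":0}]' 100; python3 -c "
from h import *
go(.5725,.2255,.018,85)"
```

```text
time: 15.7
eef_pos: [0.5633, -0.1716, 0.1847]
tcp_rot: [0.012, 1.0, -0.0, 0.0]
contact_force: [-0.0, 0.9, -0.3]
opening: 1.003
finger_force: 0.0
dxyz cm [ 0.05 39.72 16.66] twist 3.6 pos [ 0.5633 -0.1716  0.1847] t 15.7 open 1.0029906354009588
```

```bash
python3 -m pendant '[{"dx":0,"dy":5,"dz":0,"twist":1},{"dx":0,"dy":10.4,"dz":0,"twist":2},{"dx":0,"dy":15.6,"dz":0,"twist":3},{"dx":0,"dy":20.8,"dz":0,"twist":3.6},{"dx":0,"dy":26,"dz":0,"twist":3.6},{"dx":0,"dy":31.2,"dz":0,"twist":3.6},{"dx":0,"dy":36.4,"dz":0,"twist":3.6},{"dx":0,"dy":39.7,"dz":0,"twist":3.6},{"dx":0,"dy":39.7,"dz":0,"twist":3.6},{"dx":0,"dy":39.7,"dz":0,"twist":3.6}]'; python3 -c "
from h import *
go(.5725,.2255,.018,85)
t=snap('top');cv2.imwrite('pics/t3.png',cv2.resize(t['img'][175:325,365:455],None,fx=4,fy=4)[...,::-1])"
```

```text
time: 16.95
eef_pos: [0.5725, 0.2245, 0.1827]
tcp_rot: [0.044, 0.999, -0.001, -0.001]
contact_force: [-0.1, -1.1, -0.3]
opening: 1.003
finger_force: 0.0
dxyz cm [-0.04  0.12 16.47] twist 0.0 pos [0.5725 0.2245 0.1827] t 16.95 open 1.002572736180536
```

View pics/t3.png

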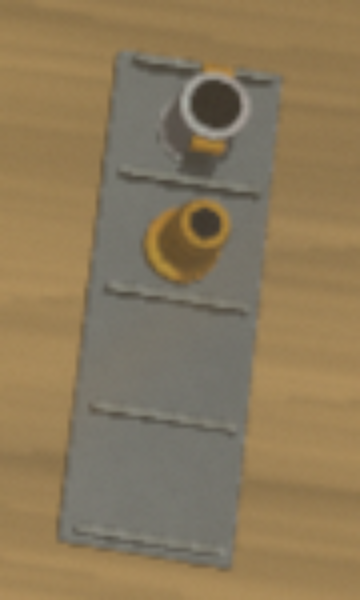

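The hose tail stands upright in the second-farthest bay (crop 205,222). Down on the reducer.

```bash
python3 -m pendant '[{"dx":0,"dy":0.1,"dz":4,"twist":0},{"dx":0,"dy":0.1,"dz":8,"twist":0},{"dx":0,"dy":0.1,"dz":12,"twist":0},{"dx":0,"dy":0.1,"dz":15,"twist":0},{"dx":0,"dy":0.1,"dz":16.3,"twist":0},{"dx":0,"dy":0.1,"dz":16.5,"twist":0},{"dx":0,"dy":0.1,"dz":16.5,"twist":0}]' && python3 -m pendant '[{"dx":0,"dy":0,"dz":0,"twist":0},{"dx":0,"dy":0,"dz":0,"twist":0},{"dx":0,"dy":0,"dz":0,"twist":0},{"dx":0,"dy":0,"dz":0,"twist":0},{"dx":0,"dy":0,"dz":0,"twist":0},{"dx":0,"dy":0,"dz":0,"twist":0}]' 0 60
```

```text
time: 17.88
eef_pos: [0.5745, 0.226, 0.0207]
tcp_rot: [0.044, 0.999, 0.0, 0.001]
contact_force: [-0.3, 0.3, 0.7]
opening: 0.999
finger_force: 0.0
time: 18.62
eef_pos: [0.5743, 0.2262, 0.0207]
tcp_rot: [0.043, 0.999, 0.0, 0.001]
contact_force: [-0.4, -1.5, 5.8]
opening: 0.521
finger_force: 62.2
```

Grip is near the top of the body; I regrip 6 mm lower.

```bash
python3 -m pendant '[{"dx":0.1,"dy":0,"dz":0,"twist":0},{"dx":0.1,"dy":0,"dz":0,"twist":0},{"dx":0.1,"dy":0,"dz":0,"twist":0},{"dx":0.1,"dy":0,"dz":0.4,"twist":0},{"dx":0.1,"dy":0,"dz":0.6,"twist":0},{"dx":0.1,"dy":0,"dz":0.6,"twist":0}]' 75 && python3 -m pendant '[{"dx":0,"dy":0,"dz":0,"twist":0},{"dx":0,"dy":0,"dz":0,"twist":0},{"dx":0,"dy":0,"dz":0,"twist":0},{"dx":0,"dy":0,"dz":0,"twist":0},{"dx":0,"dy":0,"dz":0,"twist":0}]' 0 60 &&  python3 -m pendant '[{"dx":0,"dy":0,"dz":-1,"twist":0},{"dx":0,"dy":0,"dz":-4,"twist":0},{"dx":0,"dy":0,"dz":-8,"twist":0},{"dx":0,"dy":0,"dz":-12,"twist":0},{"dx":0,"dy":0,"dz":-14,"twist":0},{"dx":0,"dy":0,"dz":-14,"twist":0},{"dx":0,"dy":0,"dz":-14,"twist":0}]'; python3 -c "
from h import *
go(.495,-.1695,.0122,88.65)"
```

```text
time: 19.38
eef_pos: [0.5721, 0.2261, 0.0128]
tcp_rot: [0.044, 0.999, -0.0, -0.0]
contact_force: [0.4, -0.7, 0.7]
opening: 0.754
finger_force: 0.0
time: 20.0
eef_pos: [0.5727, 0.2264, 0.0137]
tcp_rot: [0.044, 0.999, 0.0, 0.0]
contact_force: [-0.0, 0.3, 1.6]
opening: 0.526
finger_force: 61.8
time: 20.88
eef_pos: [0.5709, 0.2259, 0.1509]
tcp_rot: [0.044, 0.999, -0.001, -0.002]
contact_force: [-0.4, -0.3, -3.7]
opening: 0.522
finger_force: 61.8
dxyz cm [  4.06 -40.03  13.94] twist -3.6 pos [0.5709 0.2259 0.1509] t 20.875 open 0.521534446773416
```

```bash
python3 -m pendant '[{"dx":0.2,"dy":-2,"dz":0,"twist":-0.5},{"dx":0.6,"dy":-6.5,"dz":0,"twist":-1},{"dx":1.1,"dy":-11.5,"dz":0,"twist":-2},{"dx":1.7,"dy":-16.5,"dz":0,"twist":-3},{"dx":2.2,"dy":-21.5,"dz":0,"twist":-3.6},{"dx":2.7,"dy":-26.5,"dz":0,"twist":-3.6},{"dx":3.2,"dy":-31.5,"dz":0,"twist":-3.6},{"dx":3.7,"dy":-36,"dz":0,"twist":-3.6},{"dx":4,"dy":-38.8,"dz":0,"twist":-3.6},{"dx":4.1,"dy":-40,"dz":0,"twist":-3.6}]' >/dev/null; python3 -m pendant '[{"dx":0,"dy":0,"dz":0,"twist":0},{"dx":0,"dy":0,"dz":4,"twist":0},{"dx":0,"dy":0,"dz":8,"twist":0},{"dx":0,"dy":0,"dz":8,"twist":0},{"dx":0,"dy":0,"dz":8,"twist":0}]'; python3 -c "
from h import *
go(.495,-.1695,.0107,88.65)"
```

```text
time: 22.75
eef_pos: [0.4977, -0.1683, 0.0745]
tcp_rot: [0.012, 1.0, -0.0, 0.001]
contact_force: [0.4, -1.0, -3.1]
opening: 0.528
finger_force: 62.2
dxyz cm [ 0.28 -0.12  6.38] twist 0.0 pos [ 0.4977 -0.1683  0.0745] t 22.75 open 0.5280496260440001
```

```bash
python3 -m pendant '[{"dx":0.2,"dy":-0.1,"dz":2,"twist":0},{"dx":0.2,"dy":-0.1,"dz":4,"twist":0},{"dx":0.2,"dy":-0.1,"dz":5.2,"twist":0},{"dx":0.2,"dy":-0.1,"dz":5.8,"twist":0},{"dx":0.2,"dy":-0.1,"dz":6.1,"twist":0},{"dx":0.2,"dy":-0.1,"dz":6.3,"twist":0},{"dx":0.2,"dy":-0.1,"dz":6.3,"twist":0}]'
```

```text
time: 23.62
eef_pos: [0.4951, -0.1699, 0.0108]
tcp_rot: [0.012, 1.0, -0.0, 0.0]
contact_force: [-1.1, 0.5, -3.5]
opening: 0.523
finger_force: 62.7
```

```bash
python3 -m pendant '[{"dx":0,"dy":0,"dz":0.05,"twist":0},{"dx":0,"dy":0,"dz":0.1,"twist":0},{"dx":0,"dy":0,"dz":0.1,"twist":0}]'
```

```text
time: 24.0
eef_pos: [0.4951, -0.1699, 0.0107]
tcp_rot: [0.012, 1.0, -0.0, 0.0]
contact_force: [-3.8, 1.1, 6.7]
opening: 0.522
finger_force: 63.2
```

Contact now. Release, lift, go to the hex nipple.

```bash
python3 -m pendant '[{"dx":0,"dy":0,"dz":0,"twist":0},{"dx":0,"dy":0,"dz":0,"twist":0},{"dx":0,"dy":0,"dz":0,"twist":0},{"dx":0,"dy":0,"dz":0,"twist":0},{"dx":0,"dy":0,"dz":-2,"twist":0},{"dx":0,"dy":0,"dz":-6,"twist":0},{"dx":0,"dy":0,"dz":-11,"twist":0},{"dx":0,"dy":0,"dz":-16,"twist":0},{"dx":0,"dy":0,"dz":-16,"twist":0},{"dx":0,"dy":0,"dz":-16,"twist":0}]' 100; python3 -c "
from h import *
go(.6410,.2215,.0145,85)"
```

```text
time: 25.25
eef_pos: [0.4942, -0.1694, 0.1686]
tcp_rot: [0.012, 1.0, 0.0, -0.0]
contact_force: [-0.2, -0.0, -0.7]
opening: 0.999
finger_force: 0.0
dxyz cm [-13.74  39.42  15.42] twist 3.6 pos [ 0.4942 -0.1694  0.1686] t 25.25 open 0.9987249381683431
```

```bash
python3 -m pendant '[{"dx":-1.8,"dy":5.1,"dz":0,"twist":1},{"dx":-3.6,"dy":10.2,"dz":0,"twist":2},{"dx":-5.4,"dy":15.3,"dz":0,"twist":3},{"dx":-7.2,"dy":20.5,"dz":0,"twist":3.6},{"dx":-9,"dy":25.7,"dz":0,"twist":3.6},{"dx":-10.8,"dy":31,"dz":0,"twist":3.6},{"dx":-12.6,"dy":36,"dz":0,"twist":3.6},{"dx":-13.7,"dy":39.4,"dz":0,"twist":3.6},{"dx":-13.7,"dy":39.4,"dz":0,"twist":3.6},{"dx":-13.7,"dy":39.4,"dz":0,"twist":3.6}]'; python3 -c "
from h import *
go(.6410,.2215,.0145,85)
t=snap('top');cv2.imwrite('pics/t4.png',cv2.resize(t['img'][175:325,365:455],None,fx=4,fy=4)[...,::-1])"
```

```text
time: 26.5
eef_pos: [0.64, 0.2202, 0.1669]
tcp_rot: [0.044, 0.999, -0.001, -0.002]
contact_force: [-0.4, -1.1, 0.1]
opening: 0.997
finger_force: 0.0
dxyz cm [-0.15  0.16 15.24] twist 0.0 pos [0.64   0.2202 0.1669] t 26.5 open 0.9966813302826346
```

View pics/t4.png

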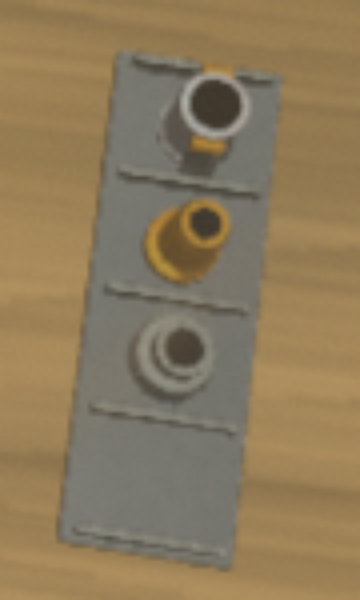

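The reducer stands upright in its bay (crop 184,347). Now the hex nipple.

```bash
python3 -m pendant '[{"dx":-0.05,"dy":0.15,"dz":4,"twist":0},{"dx":-0.05,"dy":0.15,"dz":8,"twist":0},{"dx":-0.05,"dy":0.15,"dz":12,"twist":0},{"dx":-0.05,"dy":0.15,"dz":14,"twist":0},{"dx":-0.05,"dy":0.15,"dz":15.1,"twist":0},{"dx":-0.05,"dy":0.15,"dz":15.3,"twist":0},{"dx":-0.05,"dy":0.15,"dz":15.3,"twist":0},{"dx":-0.05,"dy":0.15,"dz":15.3,"twist":0}]' && python3 -m pendant '[{"dx":0,"dy":0,"dz":0,"twist":0},{"dx":0,"dy":0,"dz":0,"twist":0},{"dx":0,"dy":0,"dz":0,"twist":0},{"dx":0,"dy":0,"dz":0,"twist":0},{"dx":0,"dy":0,"dz":0,"twist":0},{"dx":0,"dy":0,"dz":0,"twist":0},{"dx":0,"dy":0,"dz":0,"twist":0}]' 0 60
```

```text
time: 27.55
eef_pos: [0.6429, 0.2227, 0.018]
tcp_rot: [0.043, 0.999, 0.0, 0.001]
contact_force: [-0.4, -0.3, -0.3]
opening: 1.001
finger_force: 0.0
time: 28.42
eef_pos: [0.6424, 0.2223, 0.017]
tcp_rot: [0.044, 0.999, -0.0, 0.001]
contact_force: [-0.6, -1.8, 4.6]
opening: 0.464
finger_force: 62.2
```

```bash
python3 -m pendant '[{"dx":0,"dy":0,"dz":-1,"twist":0},{"dx":0,"dy":0,"dz":-4,"twist":0},{"dx":0,"dy":0,"dz":-8,"twist":0},{"dx":0,"dy":0,"dz":-12,"twist":0},{"dx":0,"dy":0,"dz":-14,"twist":0},{"dx":0,"dy":0,"dz":-14,"twist":0},{"dx":0,"dy":0,"dz":-14,"twist":0}]'; python3 -c "
from h import *
go(.425,-.168,.0142,88.65)
c=snap('scene');cv2.imwrite('pics/s4.png',cv2.resize(c['img'][60:260,300:500],None,fx=2.5,fy=2.5)[...,::-1])"
```

```text
time: 29.3
eef_pos: [0.6402, 0.2221, 0.1534]
tcp_rot: [0.044, 0.999, -0.0, -0.002]
contact_force: [0.1, -0.2, -3.9]
opening: 0.458
finger_force: 61.6
dxyz cm [ 17.98 -40.72  14.05] twist -3.6 pos [0.6402 0.2221 0.1534] t 29.3 open 0.4584479222852993
```

View pics/s4.png

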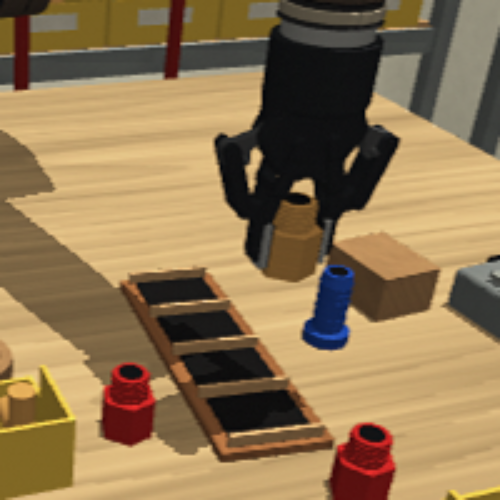

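The nipple hangs upright in the fingers (crop 297,240) and the wooden rack is empty. Carry it over.

```bash
python3 -m pendant '[{"dx":1,"dy":-2.2,"dz":0,"twist":-0.5},{"dx":2.8,"dy":-6.4,"dz":0,"twist":-1},{"dx":5,"dy":-11.4,"dz":0,"twist":-2},{"dx":7.2,"dy":-16.4,"dz":0,"twist":-3},{"dx":9.5,"dy":-21.5,"dz":0,"twist":-3.6},{"dx":11.8,"dy":-26.7,"dz":0,"twist":-3.6},{"dx":14.1,"dy":-32,"dz":0,"twist":-3.6},{"dx":16.3,"dy":-37,"dz":0,"twist":-3.6},{"dx":17.5,"dy":-39.7,"dz":0,"twist":-3.6},{"dx":18,"dy":-40.7,"dz":0,"twist":-3.6}]' >/dev/null; python3 -m pendant '[{"dx":0,"dy":0,"dz":0,"twist":0},{"dx":0,"dy":0,"dz":4,"twist":0},{"dx":0,"dy":0,"dz":8,"twist":0},{"dx":0,"dy":0,"dz":8,"twist":0},{"dx":0,"dy":0,"dz":8,"twist":0}]'; python3 -c "
from h import *
go(.425,-.168,.0140,88.65)"
```

```text
time: 31.22
eef_pos: [0.4283, -0.1673, 0.0775]
tcp_rot: [0.012, 1.0, -0.0, 0.001]
contact_force: [-0.6, 0.3, -3.8]
opening: 0.459
finger_force: 62.0
dxyz cm [ 0.34 -0.08  6.35] twist 0.0 pos [ 0.4283 -0.1673  0.0775] t 31.225 open 0.4589981009956683
```

```bash
python3 -m pendant '[{"dx":0.25,"dy":-0.05,"dz":2,"twist":0},{"dx":0.25,"dy":-0.05,"dz":4,"twist":0},{"dx":0.25,"dy":-0.05,"dz":5.2,"twist":0},{"dx":0.25,"dy":-0.05,"dz":5.8,"twist":0},{"dx":0.25,"dy":-0.05,"dz":6.1,"twist":0},{"dx":0.25,"dy":-0.05,"dz":6.3,"twist":0},{"dx":0.25,"dy":-0.05,"dz":6.3,"twist":0}]'
```

```text
time: 32.1
eef_pos: [0.4252, -0.1682, 0.0139]
tcp_rot: [0.012, 1.0, -0.0, 0.001]
contact_force: [1.5, -0.4, -3.5]
opening: 0.458
finger_force: 62.1
```

```bash
python3 -m pendant '[{"dx":0,"dy":0,"dz":0.05,"twist":0},{"dx":0,"dy":0,"dz":0.1,"twist":0},{"dx":0,"dy":0,"dz":0.1,"twist":0}]'
```

```text
time: 32.48
eef_pos: [0.4252, -0.1682, 0.0139]
tcp_rot: [0.012, 1.0, -0.0, 0.0]
contact_force: [-4.1, 2.7, 7.2]
opening: 0.458
finger_force: 63.7
```

```bash
python3 -m pendant '[{"dx":0,"dy":0,"dz":0,"twist":0},{"dx":0,"dy":0,"dz":0,"twist":0},{"dx":0,"dy":0,"dz":0,"twist":0},{"dx":0,"dy":0,"dz":0,"twist":0},{"dx":0,"dy":0,"dz":-2,"twist":0},{"dx":0,"dy":0,"dz":-6,"twist":0},{"dx":0,"dy":0,"dz":-11,"twist":0},{"dx":0,"dy":0,"dz":-15,"twist":0},{"dx":0,"dy":0,"dz":-15,"twist":0},{"dx":0,"dy":0,"dz":-15,"twist":0}]' 100;  python3 -m pendant '[{"dx":0,"dy":5,"dz":0,"twist":0},{"dx":0,"dy":10,"dz":0,"twist":0},{"dx":0,"dy":15,"dz":0,"twist":0},{"dx":0,"dy":20,"dz":0,"twist":0},{"dx":0,"dy":25,"dz":0,"twist":0},{"dx":0,"dy":25,"dz":0,"twist":0},{"dx":0,"dy":25,"dz":0,"twist":0}]'; python3 -c "
from h import *
t=snap('top');cv2.imwrite('pics/t5.png',cv2.resize(t['img'][175:325,365:455],None,fx=4,fy=4)[...,::-1])"
```

```text
time: 33.72
eef_pos: [0.4241, -0.1675, 0.1615]
tcp_rot: [0.012, 1.0, 0.0, -0.001]
contact_force: [-0.0, 0.1, -1.0]
opening: 1.001
finger_force: 0.0
time: 34.6
eef_pos: [0.4297, 0.082, 0.1607]
tcp_rot: [0.012, 1.0, -0.0, -0.002]
contact_force: [0.5, 0.3, 0.1]
opening: 0.994
finger_force: 0.0
```

View pics/t5.png

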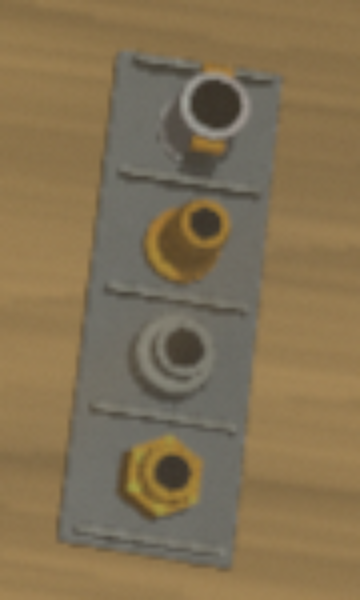

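All four stand upright; bores at crop (215,105), (205,222), (184,347), (172,472). Final check of the bay centring, then hand in.

```bash
python3 -c "
from h import *
t=load('top'); ok=1
for n,x,y,z,c in [('cam',215,105,.072,(.6335,-.173)),('barb',205,222,.084,(.564,-.171)),('red',184,347,.062,(.495,-.1695)),('hex',172,472,.068,(.425,-.168))]:
    e=onplane(t,365+(x+.5)/4-.5,175+(y+.5)/4-.5,z)[:2]-c; print(n,(e*1000).round(1)); ok&=abs(e).max()<.005
if ok: print(ctrl.sign_off())"
```

```text
cam [ 0.6 -0.8]
barb [-1.2 -0.3]
red [ 0.4 -0.1]
hex [0.3 0.3]
the job is handed in; nothing more can be done
None
```

All four fittings stand upright in the grey steel rack in reverse order (hex nipple nearest the robot, then reducer, hose tail and lever coupling), each measured within about 1.5 mm of its bay centre, and I handed the job in at about 35 s.

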